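# Pull the medium filter cassette

### The arm

A 6-joint arm with a two-finger parallel gripper is mounted at the origin on the work surface. World frame = base frame: x ahead of the robot, y to its left, z up, the work surface at z = 0. Lengths are in m, angles in rad, forces in N, time in s.
With the tool pointing down it reaches from about 0.3 to 0.85 m from the base axis. Payload 4.2 kg.
Tool frame: the origin (TCP) lies between the finger pads; the fingertips stand 22 mm ahead of it and the grasp point (between the pads) lies 3 mm ahead of it; z points along the fingers, y is the line along which they close (so a half turn about z gives the same grasp; the last joint's range is limited). The gripper opens to 91 mm and grips with 3 to 60 N. Pads are 32 mm wide; open, the fingers measure 118 mm over their backs; the gripper's body (76 mm by 178 mm) begins 60 mm behind the grasp point.
Start: joints at [1.141, 0.32, 1.565, -0, 1.257, -0.02], TCP at [0.229, 0.527, 0.236] pointing down, gripper open.
Joint ranges: [-3.11, 3.11], [-0.84, 2.01], [0.21, 2.61], [-1.34, 4.49], [0.05, 2.63], [-2.56, 2.56]. Speed limits (rad/s): [2.57, 2.57, 3.14, 3.14, 3.14, 3.14].

### API

Orientations are given as a unit quaternion [w, x, y, z].
In Python, from workcell import * gives the robot as it stands.
- The arm moves only by the tool play_rows, never from a script. Its argument "moves" is a list of rows, each an object of numbers: "claw": the opening, from -1 (shut) to 1 (fully open), so that 0 is half open; "dx", "dy", "dz": the shift along the tool's x, y, z in cm; "roll": the turn about the tool's z in degrees. A call has 1 to 20 rows; each row shifts and turns the commanded pose from where the row before left it, along the tool's axes as they then stand; what a row does not reach is not made up. A row lasts 1/10 s, in which the tool goes at most 50 mm and 8.59 degrees, less where a joint would pass 70% of its speed; a pose out of reach is approached as far as the arm can. A call with a gripper value outside its range is refused whole. The fingers move at their own pace and stop on an object; "force" is the grip in N (left out, the last holds). Time passes only in rows, so rows that do not move let the fingers close. It gives the time, the measured TCP pose, the force, the opening and the grip force at its end, in the units of the state.
- get_state(): the state, without advancing time (a new reading comes with each control period).
- get_image(name): name is "scene" or "top" or "wrist"; returns (picture, depth): 400x640x3 uint8, red, green, blue; 400x640 float32, m along the optical axis (not along the pixel's ray), 0 where there is no reading.
- get_calibration(name): a dict with "fx", "fy", "cx", "cy" (pixels), "k1" (the pictures are not rectified: a ray, as slopes to the right and down, at radius r is drawn at 1 + k1 r^2 times it, then the intrinsics apply), "position" and "rotation" of the camera in the world. Camera axes: x right, y up, looking along -z (the intrinsics and any distortion apply to the point x, -y, -z); pixel columns grow to the right and rows downward; lengths in m; the calibration is good to about 2 mm. A picture is of the moment at which its call begins: read the wrist's pose just before it. get_calibration takes no time and is no camera call; for the wrist camera it gives the pose at the moment of the call.
- finish_job(): hands the job in; it is judged then, once.
The state is a dict: "time_s": time; "qpos": joint angles; "qd": joint speeds; "tau": joint torques, N m; "eef_pos": TCP position; "orientation": TCP orientation; "contact_force": force on the tool from outside, world axes, zero at the start; "torque": the same for the moment, N m; "grip_width": finger opening in m; "grip_force": force on a finger pad.
Only numpy, scipy, OpenCV 4.12 (cv2) and the standard library are available. Lean on these libraries where they do the work, as an engineer would, in place of code of your own. Each camera call takes 0.05 s, during which the arm holds its last target. There are 200 camera calls.

### The job

The medium-width one of the three filter cassettes standing in the white filter manifold is due for a change. Squeeze its two opposed side catches together between the fingers and lift it up out of the manifold, and finish while still holding it there by its squeezed catches, upright and still, with its foot some 5 cm or more above the steel deck and touching neither the manifold nor its neighbours. Leave the narrower and the wider cassette latched in place and do not shift the other things on the bench.

Things in the scene. Friction and masses are not known exactly. Their poses are not given: they have to be found in the camera images.
- medium_grip (a point): grip point of the medium cassette (the one to pull), midway between its two catches, 27 mm above the deck when seated. x runs from near to far catch, y along the row, z up. White head 38 mm (x) by 54 mm (y), rising to 31 mm above this point. Catches reach from 19 mm below to 19 mm above it; outer faces 56 mm apart at rest, 44 mm fully pressed
- medium: the same medium cassette, about 0.25 kg; origin at the centre of its foot's flat underside (two 7 mm nozzles stand below), 57 mm below the grip point and 30 mm below the deck when seated; same axes
- medium_near (a joint): near (-x side) catch of the medium cassette: grey ribbed press button, 25 mm wide (y), 38 mm tall, one piece with its hook. 0 = out, hook latched under the deck; 0.006 m = fully pressed in; hook free beyond 0.003 m. Springs back with 2 N at rest to 6 N fully in
- medium_far (a joint): far (+x side) catch of the medium cassette, same values, moves the opposite way
- narrow_grip (a point): grip point of the narrowest of the three cassettes, midway between its catches, 27 mm above the deck; to be left latched. Axes, foot and catches as on the medium one; head 38 mm (x) by 38 mm (y) by 58 mm high
- wide_grip (a point): grip point of the widest of the three cassettes, midway between its catches, 27 mm above the deck; to be left latched. Axes, foot and catches as on the medium one; head 38 mm (x) by 70 mm (y) by 58 mm high
- narrow: the narrowest cassette; origin at the centre of its foot's underside
- wide: the widest cassette; origin at the centre of its foot's underside
- dock: filter manifold, fixed: white housing 144 mm (x) by 320 mm (y), flat steel deck 85 mm above the bench; origin on the bench under its centre, y along the row. Equal wells at y = -84, 0, 84 mm hold the three cassettes in any order; heads rise 58 mm above the deck; 44 mm of free deck outside each catch; a gauge 28 mm high on the deck at y = -141 and 141 mm
- spare: fresh spare cassette of the medium size lying on its side on the bench, about 92 x 56 x 54 mm; origin on the bench under the middle of its length. Bystander
- cup: clear sample cup, 62 mm across and 62 mm tall, origin under its centre. Bystander
- vial: small capped sample vial, 28 mm across, 72 mm tall, origin under its centre. Bystander
- strips: white test-strip jar, 40 mm across, 62 mm tall, origin under its centre. Bystander
- wrench: steel wrench 170 mm long lying on the bench, along its x axis. Bystander
Mind the look-alikes: they are no part of the job. What is shaped like the narrow but pink or red is not meant. Leave any blue look-alike of the medium alone.

How it is judged:
On the way:
1. both catches of the medium cassette are pressed in together while it still stands in its well (value of joint each of medium_near, medium_far above 0.0025 m and distance of medium_grip from where it was at the start of the episode below 0.008 m), for 0.1 s.
At the end, for the whole second after the job is handed in: medium cassette held: foot over 40 mm above the deck, within 10 deg of upright, under 30 mm/s, both catches pressed in 2.5 mm or more, fingers on it with over 2 N, no contact with manifold or other cassettes; narrow and wide cassettes within 10 mm of their places (z of medium in the frame of dock above 0.125 m and angle between medium's own z axis and vertical below 0.17 rad and value of joint each of medium_near, medium_far above 0.0025 m and contact force between the fingers and medium above 2 N and contact force between each of dock, narrow, wide and medium below 0.1 N and linear speed of medium below 0.03 m/s and distance of each of narrow_grip, wide_grip from where it was at the start of the episode below 0.01 m); the arm keeps its last pose, push and grip.
It fails at once if the narrow or the wide cassette is pulled out of its place (10 mm) (not (distance of narrow_grip from where it was at the start of the episode below 0.01 m) or not (distance of wide_grip from where it was at the start of the episode below 0.01 m)).
It fails at once if a thing on the bench is shifted (30 mm; the spare cassette 20 mm) (distance of spare from where it was at the start of the episode above 0.02 m or distance of any of cup, vial, strips, wrench from where it was at the start of the episode above 0.03 m).
It also fails if it takes over 29 s, if anything falls off the work surface, if the arm or the gripper's body presses on something with over 40 N, if the wrist force passes 120 N, or if a joint passes its speed limit or range.

## Working session

There is one attempt and no reset: what is moved stays moved. The work goes in short steps, Python scripts to look and compute and a tool call to move; the robot and the scene stay as the last step left them, time stands still between calls to the robot, and variables do not carry over. Pictures are saved under pics/ and viewed, at most 10 in all, crops included, and the job is handed in when it is done.

Besides the shell and the picture viewer there is one more tool, called after "Request:" by a JSON object that holds its "fn" and its "kwargs". play_rows: Moves the arm, as the interface text tells. Its arguments: {"type":"object","properties":{"moves":{"type":"array"},"force":{"type":"number"}},"required":["moves"]}

```bash
mkdir -p pics; cat > h.py <<'E'
from workcell import *
import numpy as np, cv2
def grab(n,tag):
    c=get_calibration(n); im,d=get_image(n)
    cv2.imwrite(f'pics/{tag}.png',im[:,:,::-1]); np.savez(f'{tag}.npz',im=im,d=d,**{k:np.array(v) for k,v in c.items()})
def load(tag): return dict(np.load(f'{tag}.npz'))
def R_(c):
    r=np.array(c['rotation'])
    if r.shape==(3,3): return r
    from scipy.spatial.transform import Rotation as R
    return R.from_quat(r[[1,2,3,0]]).as_matrix()
def cloud(c):
    v,u=np.mgrid[:400,:640]
    K=np.array([[c['fx'],0,c['cx']],[0,c['fy'],c['cy']],[0,0,1]],float)
    xd=(u-c['cx'])/c['fx'];yd=(v-c['cy'])/c['fy'];x,y=xd.copy(),yd.copy()
    for _ in range(8):
        s=1+c['k1']*(x*x+y*y); x,y=xd/s,yd/s
    d=c['d']; P=np.stack([x*d,-y*d,-d],-1)@R_(c).T+c['position']
    P[d==0]=np.nan
    return P
E
python3 - <<'E'
from h import *
s=get_state(); print({k:np.round(v,3) for k,v in s.items()})
grab('scene','s0');grab('top','t0')
print(get_calibration('top'))
E
```

```text
{'time_s': np.float64(0.0), 'qpos': array([ 1.141,  0.32 ,  1.566, -0.   ,  1.257, -0.02 ]), 'qd': array([ 0.001, -0.001, -0.001, -0.001,  0.   ,  0.001]), 'tau': array([ 1.0000e-03, -4.1246e+01, -2.3198e+01,  7.3000e-02,  4.6000e-02,
       -0.0000e+00]), 'eef_pos': array([0.229, 0.527, 0.235]), 'orientation': array([-0.   ,  0.203,  0.979, -0.001]), 'contact_force': array([ 0.311, -1.088, -0.072]), 'torque': array([-0.017, -0.013, -0.042]), 'grip_force': np.float64(0.0), 'grip_width': np.float64(0.091)}
{'fx': 470.46690293741045, 'fy': 470.46690293741045, 'cx': 316.18543019803394, 'cy': 192.28644806661188, 'k1': -0.030555218049876365, 'position': array([0.32694263, 0.06395377, 1.31152616]), 'rotation': array([-0.70039743, -0.06642048,  0.06267845,  0.70788641])}
```

View pics/s0.png

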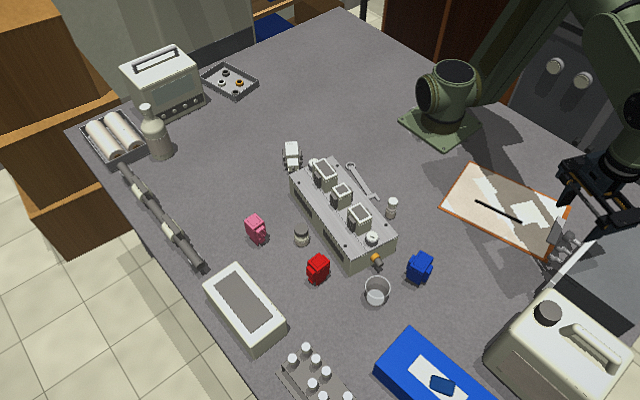

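View pics/t0.png

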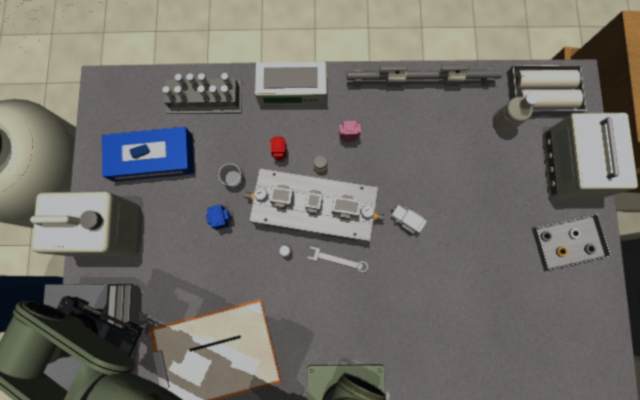

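The scene and top views show the three seated cassettes, in the top picture at (282,196), (313,202) and (346,207). The look-alikes lie off the manifold: blue (218,216), red (278,147), pink (349,130), and the spare (408,219). Next I measure the three seated heads and check them in a close crop.

```bash
python3 - <<'E'
from h import *
c=load('t0');P=cloud(c);im=c['im']
cv2.imwrite('pics/t0c.png',cv2.resize(im[160:250,235:395,::-1],(800,450),interpolation=cv2.INTER_CUBIC))
sub=np.zeros((400,640),bool);sub[165:245,245:385]=1
z=P[...,2]
dk=sub&(abs(z-.085)<.008)
print('deck z',np.median(z[dk]))
(ce,sz,an)=cv2.minAreaRect(P[dk][:,:2].astype(np.float32)*1000);print('deck rect',ce,sz,an)
m=(sub&(abs(z-.143)<.01)).astype(np.uint8)
n,l=cv2.connectedComponents(m)
for i in range(1,n):
    q=P[l==i]
    if len(q)<15: continue
    v,u=np.nonzero(l==i)
    print(len(q),u.mean(),v.mean(),q.mean(0),cv2.minAreaRect(q[:,:2].astype(np.float32)*1000))
# scene
c=load('s0');P=cloud(c);z=P[...,2]
sub[:]=0;sub[150:250,285:385]=1
m=(sub&(abs(z-.143)<.008)).astype(np.uint8);n,l=cv2.connectedComponents(m)
for i in range(1,n):
    q=P[l==i]
    if len(q)>15: print('scene',len(q),q.mean(0),cv2.minAreaRect(q[:,:2].astype(np.float32)*1000))
E
```

```text
deck z 0.0858353251821593
deck rect (522.9183349609375, 76.40167236328125) (321.58270263671875, 144.76373291015625) 79.98434448242188
332 280.91265060240966 195.210843373494 [0.53642914 0.15814496 0.14357308] ((537.4486083984375, 158.19114685058594), (55.81673049926758, 44.73360061645508), 87.48710632324219)
237 313.52742616033754 200.69198312236287 [0.52149891 0.07596907 0.14357678] ((519.81884765625, 76.47525787353516), (37.76643753051758, 44.399253845214844), 79.97734832763672)
432 346.39814814814815 205.7685185185185 [ 0.50763164 -0.00641713  0.14381198] ((508.52978515625, -6.654788970947266), (72.78446960449219, 47.2158088684082), 71.777099609375)
scene 339 [0.51046357 0.00052729 0.14480517] ((505.07232666015625, -1.499664306640625), (74.76179504394531, 46.923004150390625), 81.55436706542969)
scene 215 [0.5245091  0.08218839 0.14450524] ((521.0380859375, 81.08915710449219), (40.793701171875, 49.81990432739258), 81.00051879882812)
scene 323 [0.53935563 0.16525987 0.14503289] ((536.2786254882812, 162.42501831054688), (59.30286407470703, 45.41659164428711), 71.19779205322266)
```

View pics/t0c.png

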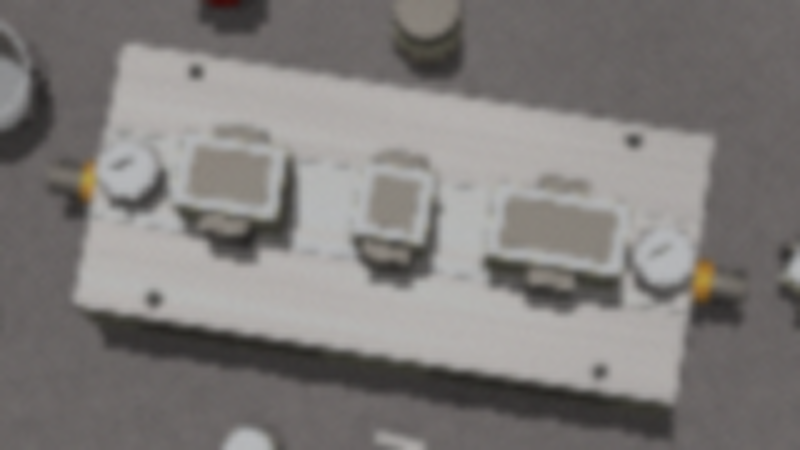

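The crop shows the medium head at crop (232,175), full picture (281,195), 56 mm long against 38 mm at (393,203) and 73 mm at (560,228). That puts the grip point near (0.5375, 0.159), z about 0.112. The row is yawed -10°, so I need the tool y axis along (0.985, -0.174).

Request:
{"fn": "play_rows", "kwargs": {"moves": [{"claw":1,"dx":-3.9,"dy":-1.95,"dz":-0.3},{"claw":1,"dx":-3.9,"dy":-1.95,"dz":-0.3},{"claw":1,"dx":-3.9,"dy":-1.95,"dz":-0.3},{"claw":1,"dx":-3.9,"dy":-1.95,"dz":-0.3},{"claw":1,"dx":-3.9,"dy":-1.95,"dz":-0.3},{"claw":1,"dx":-3.9,"dy":-1.95,"dz":-0.3},{"claw":1,"dx":-3.9,"dy":-1.95,"dz":-0.3},{"claw":1,"dx":-3.9,"dy":-1.95,"dz":-0.3},{"claw":1,"dx":-3.9,"dy":-1.95,"dz":-0.3},{"claw":1,"dx":-3.9,"dy":-1.95,"dz":-0.3},{"claw":1,"dx":-3.9,"dy":-1.95},{"claw":1,"roll":8.5},{"claw":1,"roll":8.5},{"claw":1,"roll":8.5},{"claw":1,"roll":8.5},{"claw":1,"roll":8.5},{"claw":1,"roll":8.5},{"claw":1,"roll":8.5},{"claw":1,"roll":8.5},{"claw":1,"roll":8.5}], "force": 30}}

```text
schema error: expected keys claw, dx, dy, dz, roll
```

```bash
python3 - <<'E'
from h import *
from scipy.spatial.transform import Rotation as Ro
grab('wrist','w0')
s=get_state();q=np.array(s['orientation']);R=Ro.from_quat(q[[1,2,3,0]]).as_matrix();p=np.array(s['eef_pos'])
print(s['time_s'],p,'\n',R.round(3))
c=load('w0');P=cloud(c);z=P[...,2]
near=np.hypot(P[...,0]-.5375,P[...,1]-.159)<.045
for lo,hi,t in((.135,.152,'top'),(.1,.137,'catch+sides')):
    m=near&(z>lo)&(z<hi);T=P[m]
    if len(T)<20: continue
    print(t,len(T),T.mean(0),cv2.minAreaRect(T[:,:2].astype(np.float32)*1000))
m=(abs(z-.085)<.008);print('deck',np.median(z[m]))
def toT(w): return (np.array(w)-p)@R
print('tgt in tool',toT([.5375,.159,.112]))
E
```

```text
0.15 [0.22894569 0.52706757 0.23532491] 
 [[-0.917  0.398 -0.001]
 [ 0.398  0.917 -0.001]
 [ 0.    -0.001 -1.   ]]
deck 0.08746449790800159
tgt in tool [-0.42964939 -0.21450195  0.12360762]
```

View pics/w0.png

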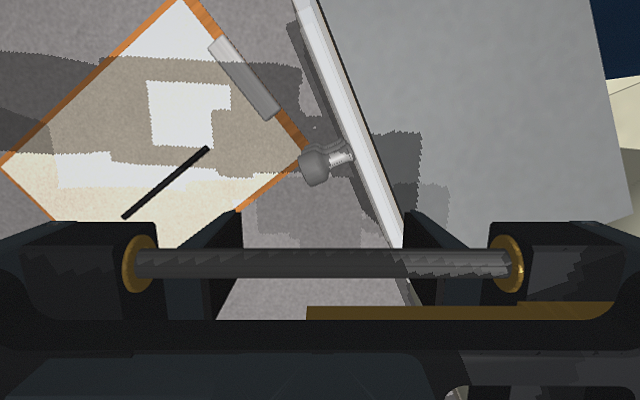

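The rows need all five keys, so nothing moved. The picture is still the start view, showing the clipboard at (180,110).

Request:
{"fn": "play_rows", "kwargs": {"moves": [{"claw":1,"dx":-3.9,"dy":-1.95,"dz":-0.3,"roll":0},{"claw":1,"dx":-3.9,"dy":-1.95,"dz":-0.3,"roll":0},{"claw":1,"dx":-3.9,"dy":-1.95,"dz":-0.3,"roll":0},{"claw":1,"dx":-3.9,"dy":-1.95,"dz":-0.3,"roll":0},{"claw":1,"dx":-3.9,"dy":-1.95,"dz":-0.3,"roll":0},{"claw":1,"dx":-3.9,"dy":-1.95,"dz":-0.3,"roll":0},{"claw":1,"dx":-3.9,"dy":-1.95,"dz":-0.3,"roll":0},{"claw":1,"dx":-3.9,"dy":-1.95,"dz":-0.3,"roll":0},{"claw":1,"dx":-3.9,"dy":-1.95,"dz":-0.3,"roll":0},{"claw":1,"dx":-3.9,"dy":-1.95,"dz":-0.3,"roll":0},{"claw":1,"dx":-3.9,"dy":-1.95,"dz":0,"roll":0},{"claw":1,"dx":0,"dy":0,"dz":0,"roll":8.5},{"claw":1,"dx":0,"dy":0,"dz":0,"roll":8.5},{"claw":1,"dx":0,"dy":0,"dz":0,"roll":8.5},{"claw":1,"dx":0,"dy":0,"dz":0,"roll":8.5},{"claw":1,"dx":0,"dy":0,"dz":0,"roll":8.5},{"claw":1,"dx":0,"dy":0,"dz":0,"roll":8.5},{"claw":1,"dx":0,"dy":0,"dz":0,"roll":8.5},{"claw":1,"dx":0,"dy":0,"dz":0,"roll":8.5},{"claw":1,"dx":0,"dy":0,"dz":0,"roll":8.5}], "force": 30}}

```text
time_s: 2.15
eef_pos: [0.5369, 0.1597, 0.2656]
orientation: [-0.0, 0.768, 0.641, -0.0]
contact_force: [0.1, -0.5, -1.1]
grip_width: 0.0911
grip_force: 0.0
```

```bash
cat > look.py <<'E'
from h import *
import sys
from scipy.spatial.transform import Rotation as Ro
tag=sys.argv[1]
grab('wrist',tag)
s=get_state();q=np.array(s['orientation']);R=Ro.from_quat(q[[1,2,3,0]]).as_matrix();p=np.array(s['eef_pos'])
print(s['time_s'],p,s['contact_force'],'\n',R.round(3))
c=load(tag);P=cloud(c);z=P[...,2]
near=np.hypot(P[...,0]-.5375,P[...,1]-.159)<.045
ax=np.array([.985,-.174])
for lo,hi,t in((.137,.152,'top'),(.1,.133,'catch')):
    m=near&(z>lo)&(z<hi);T=P[m]
    if len(T)<20: continue
    a=T[:,:2]@ax;b=T[:,:2]@[.174,.985]
    print(t,len(T),T.mean(0),cv2.minAreaRect(T[:,:2].astype(np.float32)*1000),np.percentile(a,[1,50,99]),np.percentile(b,[1,50,99]))
m=(abs(z-.085)<.008);print('deck',np.median(z[m]))
print('tgt dock axes',ax@[.5375,.159],np.dot([.174,.985],[.5375,.159]),'tool',(np.array([.5375,.159,.112])-p)@R)
E
python3 look.py w1
```

```text
2.2 [0.5369901  0.15970741 0.26560954] [-0.08419654 -0.42629002 -0.38718639] 
 [[ 0.183  0.983 -0.001]
 [ 0.983 -0.183 -0.   ]
 [-0.    -0.001 -1.   ]]
top 2572 [0.53814554 0.16235721 0.14228984] ((537.91552734375, 161.10903930664062), (54.68206787109375, 37.90748977661133), 79.96696472167969) [0.4832232  0.50189748 0.52042144] [0.22607251 0.25382988 0.27919392]
catch 808 [0.53920165 0.17049436 0.12461218] ((540.5947875976562, 176.0626220703125), (54.70912170410156, 57.766693115234375), 79.76905059814453) [0.47319602 0.50120169 0.53054006] [0.24035166 0.26025029 0.29473169]
deck 0.08411360412890007
tgt dock axes 0.5017715 0.25014 tool [-0.0005798   0.00072163  0.15360922]
```

View pics/w1.png

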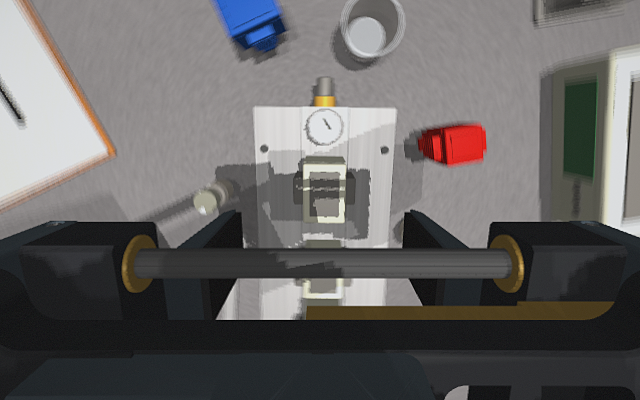

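The view shows the medium head at (324,190) between the fingers, with the gauge at (324,126). Head size 54.7 x 37.9 mm confirms the choice, and the pose is off by less than 1 mm. Now I descend.

Request:
{"fn": "play_rows", "kwargs": {"moves": [{"claw":1,"dx":0.1,"dy":0.08,"dz":2,"roll":-0.5},{"claw":1,"dx":0,"dy":0,"dz":3,"roll":0},{"claw":1,"dx":0,"dy":0,"dz":3,"roll":0},{"claw":1,"dx":0,"dy":0,"dz":2,"roll":0},{"claw":1,"dx":0,"dy":0,"dz":2,"roll":0},{"claw":1,"dx":0,"dy":0,"dz":1.5,"roll":0},{"claw":1,"dx":0,"dy":0,"dz":1,"roll":0},{"claw":1,"dx":0,"dy":0,"dz":0.5,"roll":0},{"claw":1,"dx":0,"dy":0,"dz":0,"roll":0},{"claw":1,"dx":0,"dy":0,"dz":0,"roll":0}], "force": 35}}

```text
time_s: 3.2
eef_pos: [0.5386, 0.1607, 0.1166]
orientation: [0.0, 0.763, 0.646, 0.001]
contact_force: [0.4, -0.5, 0.4]
grip_width: 0.0912
grip_force: 0.0
```

Request:
{"fn": "play_rows", "kwargs": {"moves": [{"claw":0.4,"dx":0,"dy":-0.05,"dz":0,"roll":0},{"claw":0.3,"dx":0,"dy":0,"dz":0,"roll":0},{"claw":0.2,"dx":0,"dy":0,"dz":0,"roll":0},{"claw":0.1,"dx":0,"dy":0,"dz":0,"roll":0},{"claw":0,"dx":0,"dy":0,"dz":0,"roll":0},{"claw":-0.2,"dx":0,"dy":0,"dz":0,"roll":0},{"claw":-0.5,"dx":0,"dy":0,"dz":0,"roll":0},{"claw":-1,"dx":0,"dy":0,"dz":0,"roll":0},{"claw":-1,"dx":0,"dy":0,"dz":0,"roll":0},{"claw":-1,"dx":0,"dy":0,"dz":0,"roll":0},{"claw":-1,"dx":0,"dy":0,"dz":0,"roll":0},{"claw":-1,"dx":0,"dy":0,"dz":0,"roll":0},{"claw":-1,"dx":0,"dy":0,"dz":0,"roll":0}], "force": 35}}

```text
time_s: 4.5
eef_pos: [0.5379, 0.1607, 0.1164]
orientation: [0.0, 0.763, 0.646, 0.0]
contact_force: [0.0, 0.1, 5.7]
grip_width: 0.0421
grip_force: 35.0
```

Both catches are pressed fully: opening 42 mm, grip 35 N. Next is a slow lift.

Request:
{"fn": "play_rows", "kwargs": {"moves": [{"claw":-1,"dx":0,"dy":0,"dz":-0.2,"roll":0},{"claw":-1,"dx":0,"dy":0,"dz":-0.3,"roll":0},{"claw":-1,"dx":0,"dy":0,"dz":-0.4,"roll":0},{"claw":-1,"dx":0,"dy":0,"dz":-0.4,"roll":0},{"claw":-1,"dx":0,"dy":0,"dz":-0.4,"roll":0},{"claw":-1,"dx":0,"dy":0,"dz":-0.4,"roll":0},{"claw":-1,"dx":0,"dy":0,"dz":-0.4,"roll":0},{"claw":-1,"dx":0,"dy":0,"dz":-0.4,"roll":0}], "force": 35}}

```text
time_s: 5.3
eef_pos: [0.5376, 0.1607, 0.1453]
orientation: [-0.0, 0.763, 0.646, 0.0]
contact_force: [-0.5, 0.3, -3.4]
grip_width: 0.0419
grip_force: 35.0
```

Request:
{"fn": "play_rows", "kwargs": {"moves": [{"claw":-1,"dx":0,"dy":0,"dz":-0.5,"roll":0},{"claw":-1,"dx":0,"dy":0,"dz":-0.5,"roll":0},{"claw":-1,"dx":0,"dy":0,"dz":-0.7,"roll":0},{"claw":-1,"dx":0,"dy":0,"dz":-0.8,"roll":0},{"claw":-1,"dx":0,"dy":0,"dz":-0.8,"roll":0},{"claw":-1,"dx":0,"dy":0,"dz":-0.8,"roll":0},{"claw":-1,"dx":0,"dy":0,"dz":-0.8,"roll":0},{"claw":-1,"dx":0,"dy":0,"dz":-0.8,"roll":0},{"claw":-1,"dx":0,"dy":0,"dz":-0.8,"roll":0},{"claw":-1,"dx":0,"dy":0,"dz":-0.5,"roll":0},{"claw":-1,"dx":0,"dy":0,"dz":-0.3,"roll":0},{"claw":-1,"dx":0,"dy":0,"dz":0,"roll":0},{"claw":-1,"dx":0,"dy":0,"dz":0,"roll":0},{"claw":-1,"dx":0,"dy":0,"dz":0,"roll":0},{"claw":-1,"dx":0,"dy":0,"dz":0,"roll":0}], "force": 35}}

```text
time_s: 6.8
eef_pos: [0.5374, 0.1606, 0.2176]
orientation: [-0.0, 0.763, 0.646, -0.0]
contact_force: [-0.2, -0.6, -2.5]
grip_width: 0.0417
grip_force: 35.0
```

```bash
python3 - <<'E'
from h import *
s=get_state();print(s['time_s'],s['eef_pos'],s['contact_force'],s['grip_width'],s['grip_force'])
grab('scene','s1');c=load('s1')
cv2.imwrite('pics/s1c.png',cv2.resize(c['im'][100:280,240:440,::-1],(660,594),interpolation=cv2.INTER_CUBIC))
E
```

```text
6.8 [0.53742943 0.1606155  0.21759482] [-0.24890811 -0.57985161 -2.45986606] 0.04174561754547084 34.97892916202545
```

View pics/s1c.png

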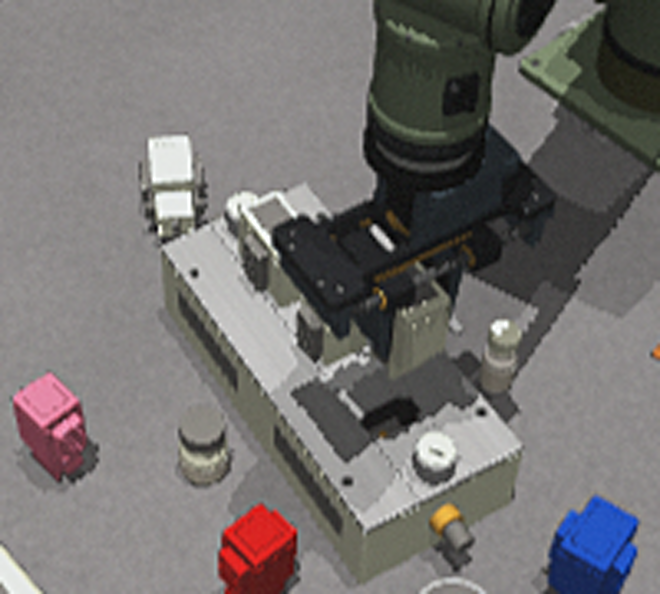

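The crop shows the medium cassette hanging upright in the fingers at (420,330) above its empty well at (390,420). Its neighbours and the bench things are undisturbed. The tool weight of 2.5 N matches 0.25 kg. I hold still briefly to check for creep.

Request:
{"fn": "play_rows", "kwargs": {"moves": [{"claw":-1,"dx":0,"dy":0,"dz":0,"roll":0},{"claw":-1,"dx":0,"dy":0,"dz":0,"roll":0},{"claw":-1,"dx":0,"dy":0,"dz":0,"roll":0},{"claw":-1,"dx":0,"dy":0,"dz":0,"roll":0},{"claw":-1,"dx":0,"dy":0,"dz":0,"roll":0},{"claw":-1,"dx":0,"dy":0,"dz":0,"roll":0},{"claw":-1,"dx":0,"dy":0,"dz":0,"roll":0},{"claw":-1,"dx":0,"dy":0,"dz":0,"roll":0}], "force": 35}}

```text
time_s: 7.65
eef_pos: [0.5376, 0.1607, 0.218]
orientation: [-0.0, 0.763, 0.646, 0.0]
contact_force: [-0.4, 0.2, -1.9]
grip_width: 0.0415
grip_force: 35.0
```

```bash
python3 - <<'E'
from h import *
# cassette part near the tool, seen by scene cam before/after: lowest heights
grab('scene','s2')
for t in('s1','s2'):
    c=load(t);P=cloud(c);z=P[...,2];im=c['im'].astype(int)
    m=(np.hypot(P[...,0]-.5375,P[...,1]-.16)<.05)&(z>.13)&(z<.26)&(im.min(-1)>90)
    print(t,m.sum(),np.percentile(z[m],[1,50,99]),P[m].mean(0))
s=get_state();print(s['contact_force'],s['grip_width'],s['qd'].round(4))
E
```

```text
s1 158 [0.16213347 0.21963091 0.24864587] [0.53843431 0.18681629 0.22107187]
s2 168 [0.16213725 0.22286042 0.24898372] [0.53965384 0.18653688 0.22160496]
[ 0.55743034  0.23162611 -2.60453803] 0.04186534410033853 [-0.0003 -0.0006 -0.0004 -0.0002  0.0015  0.0005]
```

The hold is steady: the lowest visible point stays at z about 0.162, head top at 0.249, and the width change is only noise.

```bash
python3 -c "
from workcell import *
print(finish_job())"
```

```text
the job is handed in; nothing more can be done
None
```

I handed the job in with the medium cassette held upright and still by its squeezed catches, foot about 7 cm above the deck, neighbours and bench things apparently undisturbed; no verdict was returned.

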